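# Open the sample chamber and clamp the vials with the cam

### The job

Slide the thumb latch of the sample module sideways so that its spring-loaded cover flies open by itself, without prying the cover. Then turn the cam under it clockwise by its bar grip until its high point faces straight at the sprung jaw and holds it fully home against the vials; let go, leaving the latch back at rest and the cover open. Leave everything else on the bench where it is.

Things in the scene. Friction and masses are not known exactly. Their poses are not given: they have to be found in the camera images.
- module: The sample module, fixed to the bench: white base 220 (x) x 230 (y) x 60 mm tall. Origin at the centre of its underside; its x axis points away from its vented front, its y axis points to the hinge side, z up. All its parts stand on its deck, 60 mm above the origin. Under the cover: the black bar grip on the steel cam at module (-35, 20) mm, the jaw in the middle, and a fixed rack of ten vials (tops at height 108 mm) from x = 42 to 88 mm.
- cover (a joint): Hinged white cover (hollow, 200 x 170 mm, 60 mm deep) over the deck, top at height 120 mm. Hinge line parallel to the module's x axis at y = +115 mm, height 60 mm; the cover's free edge lies at y = -55 mm. 0 = shut, 1.95 rad = fully open, swung up and over to the +y side. A spring throws it fully open by itself in about one to two seconds once the latch lets go, and keeps it there. Do not pry it.
- cover_edge (a point): Middle of the cover's top edge on the free (latch) side; moves with the cover.
- latch (a joint): Thumb latch on the ledge along the cover's free edge. It slides along the module's -x direction (towards the vented front), parallel to that edge. 0 = rest, holding the cover; it lets go of the cover from about 0.010 m; push it right to its firm end stop at 0.016 m. A spring (6 N at rest, 10 N at the stop) returns it to rest when it is let go.
- latch_tab (a point): Centre of the top of the latch's upright black thumb tab: the tab is 14 mm thick (module x), 22 mm wide (module y) and stands 44 mm high, its foot on a flat bar 70 mm long and 28 mm wide. Top at height 112 mm, at module (0, -89) mm at rest, 23 mm clear of the cover. It can be pinched from above across its thickness, or pushed. Axes as the module's.
- cam (a joint): Steel eccentric disc cam (radius 30 mm, axis 9 mm off centre, 16 mm thick) on a vertical axis. Value = rad turned clockwise seen from above: 0 = high point faces the vented front (module -x), 3.14 = straight at the jaw (+x); touches the jaw from 1.9. Starts at 0.3 to 1.1: needs more than one grasp. Stops at 0 and 3.75. Stiff (0.09 N m, 0.2 N m against the jaw; slips in a weak grip); stays where left.
- cam_grip (a point): On the cam's axis at the top of its black bar grip, at height 112 mm. The bar is 14 mm thick, 34 mm tall (from height 78 mm up) and runs along this point's x axis from -34 to +26 mm; its longer end (-x of this point, with a bright dot) points the way of the cam's high point. Turns with the cam.
- jaw (a joint): Sprung clamp jaw (the cam's follower), sliding along the module's +x towards the vials. 0 = at rest, free of the cam; about 0.006 m = pushed fully home onto the vials by the cam's high point. Spring 6 N at rest, 13 N when home.
- jaw_face (a point): Middle of the flat face of the jaw that the cam presses, at module (-2, 20) mm, height 68 mm at rest; the face is 34 mm wide and 14 mm tall and looks to the module's -x.
- reagent_bottle: Bystander, to be left alone: brown glass bottle with a black cap, 68 mm diameter, 150 mm tall, right of the module. Origin at the centre of its underside (z axis up).
- beaker: Bystander, to be left alone: open glass beaker, 70 mm diameter, 90 mm tall, right of the module. Origin at the centre of its underside (z axis up).
- tip_box: Bystander, to be left alone: closed pale plastic box, 120 x 85 x 60 mm, left of the module. Origin at the centre of its underside (z axis up).
- spare_rack: Bystander, to be left alone: loose white block with eight capped vials, 60 x 110 mm, 45 mm tall, between the robot and the module. Origin at the centre of its underside (z axis up).
- dish: Bystander, to be left alone: shallow glass dish, 90 mm diameter, 18 mm tall, beyond the module. Origin at the centre of its underside (z axis up).
- pipette: Bystander, to be left alone: pipette lying on the bench, about 240 mm long, 26 mm thick, right of the module. Origin at the centre of its underside; body along its x axis.
- powder_jar: Bystander, to be left alone: white jar with a white lid, 80 mm diameter, 90 mm tall, left of the module. Origin at the centre of its underside (z axis up).

How it is judged:
By the outcome, as a careful person would: the job done as asked, in the order asked, and still so for the second after the job is handed in, with the robot touching nothing.
It also fails if it takes over 58 s, if anything falls off the work surface, if the arm or the gripper's body presses on something with over 40 N, if the wrist force passes 120 N, or if a joint passes its speed limit or range.

### The arm

A 6-joint arm with a two-finger parallel gripper is mounted at the origin on the work surface. World frame = base frame: x ahead of the robot, y to its left, z up, the work surface at z = 0. Lengths are in mm, angles in rad, forces in N, time in s.
With the tool pointing down it reaches from about 375 to 925 mm from the base axis. Payload 5.7 kg.
Tool frame: the origin (TCP) lies at the very end of the fingers, on their centre line; the grasp point (between the pads) lies behind it (bot.hold_point_z is the z of the grasp point in the tool frame, in mm); z points along the fingers, y is the direction in which the jaws open and shut (so a half turn about z gives the same grasp; the last joint's range is limited). The gripper opens to 85 mm and grips with 20 to 120 N. Pads are 22 mm wide; open, the fingers measure 114 mm over their backs; the gripper's body (76 mm by 85 mm) begins 54 mm behind the grasp point. The pads swing forward as they close: fully open they stand 13 mm farther back than shut.
Start: joints at [1.025, 0.359, 1.51, -0, 1.272, -0.115], TCP at [250.548, 545.151, 231.267] pointing down, gripper open.
Joint ranges: [-2.97, 2.97], [-1.01, 2.36], [0.21, 2.38], [-0.96, 4.11], [0.2, 2.71], [-2.98, 2.98]. Speed limits (rad/s): [2.39, 2.39, 3.14, 3.14, 3.14, 3.14].

### API

Orientations are given as a unit quaternion [x, y, z, w].
In Python, from plant import bot gives the robot as it stands.
- The arm moves only by the shell command python3 -m handwheel 'ROWS' [FORCE]. ROWS is JSON, a list that holds one entry, the list of rows, each a list of 7 numbers: the shift along the tool's x, y, z in mm, then the turn, a rotation vector about the tool's x, y, z in rad, then the finger opening in mm, from 0 to 85.4. A call has 1 to 12 rows; each row shifts and turns the commanded pose from where the row before left it, along the tool's axes as they then stand; what a row does not reach is not made up. A row lasts 1/10 s, in which the tool goes at most 50 mm and 8.59 degrees, less where a joint would pass 70% of its speed; a pose out of reach is approached as far as the arm can. A call is refused whole if a number of a shift passes 50 or a number of a turn 0.15, either way. A call with a gripper value outside its range is refused whole. The fingers move at their own pace and stop on an object; FORCE is the grip in N (left out, the last holds). Time passes only in rows, so rows that do not move let the fingers close. It gives the time, the measured TCP pose, the force and the opening at its end, in the units of the state.
- bot.sense(): the state, without advancing time (a new reading comes with each control period).
- bot.get_image(name): name is "scene" or "side" or "wrist"; returns a dict with "img" (420x560x3 uint8, red, green, blue), "vertical_fov" (degrees; the focal length in pixels is half the picture's height over the tangent of half this angle, whatever the lens; pixels are square), "cx", "cy" (the principal point, pixels), "R" (3x3) and "t" (3): a world point X has camera coordinates R X + t; the wrist camera has in their place "mount" (4x4, takes a point from camera to tool coordinates, whose origin is the TCP and whose axes are the flange's). Camera axes: x right, y down, z forward; pixel columns grow to the right and rows downward; lengths in mm; the calibration is good to about 2 mm. A picture is of the moment at which its call begins: read the wrist's pose just before it. There is no depth.
- bot.finish_job(): hands the job in, once; it reports no verdict.
The state is a dict: "t": time; "joints": joint angles; "joint_velocities": joint speeds; "joint_torque": joint torques, N m; "ee_pos": TCP position; "ee_rot": TCP orientation; "wrist_force": force on the tool from outside, world axes, zero at the start; "wrist_torque": the same for the moment, N m; "finger_gap": finger opening in mm.
Only numpy, scipy, OpenCV 4.12 (cv2) and the standard library are available. Lean on these libraries where they do the work, as an engineer would, in place of code of your own. Each camera call takes 0.05 s, during which the arm holds its last target. There are 200 camera calls.

## Working session

There is one attempt and no reset: what is moved stays moved. The work goes in short steps, Python scripts to look and compute and a shell command to move; the robot and the scene stay as the last step left them, time stands still between calls to the robot, and variables do not carry over. Pictures are saved under pics/ and viewed, about 8 in all and at most 12, crops included, and the job is handed in when it is done.

```bash
mkdir -p pics; ls; cat > h.py <<'E'
import numpy as np, cv2
from scipy.spatial.transform import Rotation as Ro
from plant import bot
def cam(name):
    s=bot.sense(); d=bot.get_image(name)
    if 'mount' in d:
        M=np.array(d['mount']); Rt=Ro.from_quat(s['ee_rot']).as_matrix()
        Rwc=Rt@M[:3,:3]; c=Rt@M[:3,3]+np.array(s['ee_pos'])
        d['R']=Rwc.T; d['t']=-Rwc.T@c
    d['R']=np.array(d['R']); d['t']=np.array(d['t']).ravel()
    d['f']=210/np.tan(np.radians(d['vertical_fov'])/2)
    return d
def save(d,n): cv2.imwrite('pics/'+n,cv2.cvtColor(d['img'],cv2.COLOR_RGB2BGR))
def on(d,u,v,z):
    r=d['R'].T@np.array([(u-d['cx'])/d['f'],(v-d['cy'])/d['f'],1]); c=-d['R'].T@d['t']
    return c+r*(z-c[2])/r[2]
def px(d,X):
    p=d['R']@np.array(X,float)+d['t']; return d['f']*p[:2]/p[2]+[d['cx'],d['cy']]
E
python3 - <<'E'
from h import *
a=cam('scene');b=cam('side');w=cam('wrist')
for d in (a,b,w): print(d['f'],d['cx'],d['cy'],(-d['R'].T@d['t']).round(), [k for k in d if k not in('img','R','t')])
cv2.imwrite('pics/a.png',cv2.cvtColor(a['img'],cv2.COLOR_RGB2BGR));save(b,'b.png');save(w,'w.png')
s=bot.sense();print(s['t'],s['ee_pos'],s['ee_rot'],s['finger_gap'],bot.hold_point_z); print(w['mount'])
import pickle;pickle.dump((a,b,w),open('v0.pkl','wb'))
E
```

```text
pics
425.4684738799986 274.7195839938172 202.47641791354852 [1070.  517.  943.] ['vertical_fov', 'cx', 'cy', 'f']
404.109210862623 277.54809133135313 214.27543651090994 [ -45. -614.  768.] ['vertical_fov', 'cx', 'cy', 'f']
345.21497444306215 281.5703924236434 207.04613313196919 [184. 576. 373.] ['vertical_fov', 'cx', 'cy', 'mount', 'f']
0.15 [250.29951806 544.70779836 230.64197724] [ 2.13731574e-01  9.76892155e-01 -6.95358695e-04 -2.19969493e-04] 85.33260577990009 -18.700000000000003
[[ 3.03866398e-06 -9.57479578e-01 -2.88501053e-01  7.35527749e+01]
 [ 9.99999994e-01 -2.81882093e-05  1.04083844e-04 -6.89932303e-03]
 [-1.07790483e-04 -2.88501052e-01  9.57479572e-01 -1.42484082e+02]
 [ 0.00000000e+00  0.00000000e+00  0.00000000e+00  1.00000000e+00]]
```

View pics/a.png

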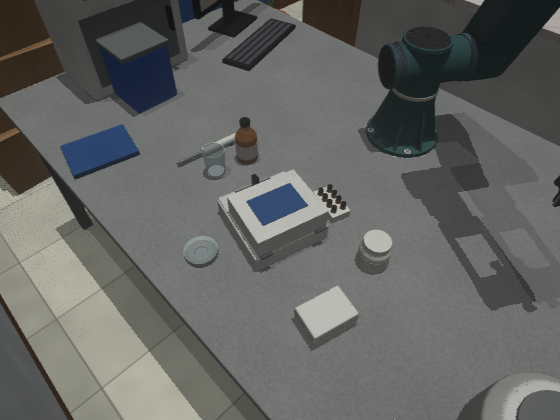

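View pics/b.png

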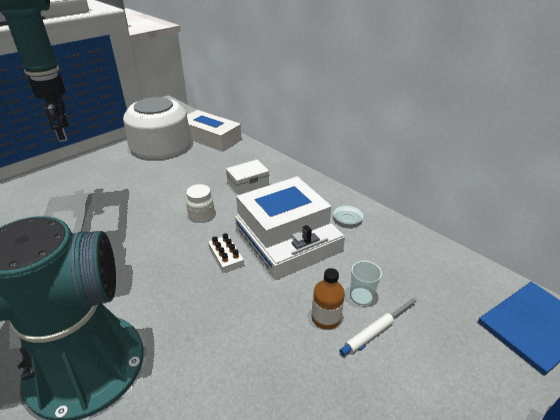

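Scene view: module around (275,210), with the latch on its far side at (255,182). Side view: module around (285,220), black latch tab at (307,232), and the vented front faces the robot. The bottle and beaker are to the right of the latch.

```bash
python3 - <<'E'
from h import *
import pickle
a,b,w=pickle.load(open('v0.pkl','rb'))
for d,(x0,y0,x1,y1) in ((a,(235,175,320,230)),(b,(245,180,325,225))):
    hsv=cv2.cvtColor(d['img'],cv2.COLOR_RGB2HSV)
    m=cv2.inRange(hsv,(105,90,30),(130,255,255)); k=np.zeros_like(m);k[y0:y1,x0:x1]=m[y0:y1,x0:x1]
    c=max(cv2.findContours(k,0,1)[0],key=cv2.contourArea)
    P=np.array([on(d,u,v,120)[:2] for u,v in c[:,0]],np.float32)
    print('label',cv2.minAreaRect(P), cv2.boxPoints(cv2.minAreaRect(P)).round(1).tolist())
v=cv2.cvtColor(b['img'],cv2.COLOR_RGB2BGR)[170:280,220:360]
cv2.imwrite('pics/c.png',cv2.resize(v,None,fx=5,fy=5,interpolation=cv2.INTER_CUBIC))
E
```

```text
label ((586.67578125, 7.872165679931641), (89.89790344238281, 128.68875122070312), 75.9811782836914) [[513.4000244140625, -20.200000762939453], [638.2000122070312, -51.29999923706055], [660.0, 35.900001525878906], [535.0999755859375, 67.0999984741211]]
label ((587.9666748046875, 9.431556701660156), (86.5078353881836, 128.70831298828125), 76.2784423828125) [[515.2000122070312, -17.299999237060547], [640.2000122070312, -47.900001525878906], [660.7000122070312, 36.20000076293945], [535.7000122070312, 66.69999694824219]]
```

View pics/c.png

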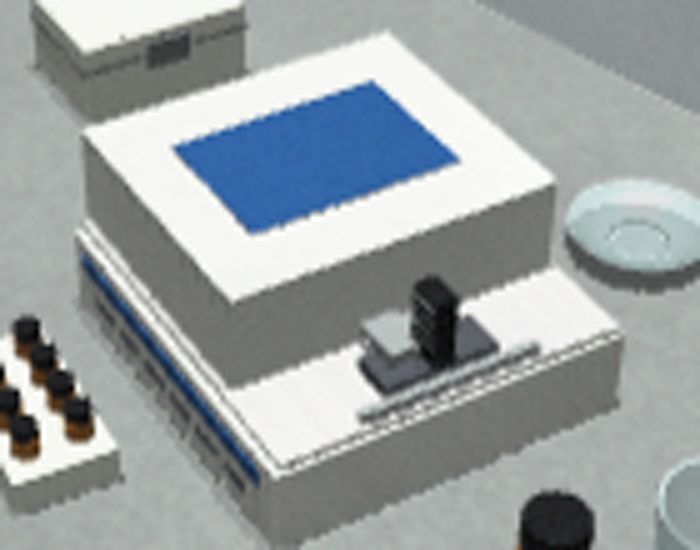

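The crop shows cover corners at (85,133), (388,33), (555,183) and (233,302), with the tab top at about (435,284). The module yaw is about −14°.

```bash
python3 - <<'E'
from h import *
import pickle
a,b,w=pickle.load(open('v0.pkl','rb'))
C=np.array([on(b,220+u/5,170+v/5,120)[:2] for u,v in ((85,133),(388,33),(555,183),(233,302))]);print(C.round(1))
fl,bl,br,fr=C
ex=(br-fr)+(bl-fl); yaw=np.arctan2(ex[1],ex[0]); print('yaw',np.degrees(yaw))
R=np.array([[np.cos(yaw),-np.sin(yaw)],[np.sin(yaw),np.cos(yaw)]])
O=C.mean(0)-R@[0,30]; print('O by y',O)   # cover center at y=+30
print('label center in module',R.T@(np.array([587.3,8.6])-O))
tab=on(b,307,226.8,112)[:2]; print('tab',tab,R.T@(tab-O))
print('tab pred',O+R@[0,-89],'cam',O+R@[-35,20])
s=bot.sense(); print(Ro.from_quat(s['ee_rot']).as_matrix().round(3))
for n,X in (('bottle',(b,328,322)),('beaker',(b,362,298))): print(n,on(*X,0))
E
```

```text
[[509.6 108.7]
 [703.6  63.2]
 [661.1 -99.8]
 [470.4 -52.4]]
yaw -13.570297612490881
O by y [579.12791423 -24.24508834]
label center in module [ 0.23723094 33.84562801]
tab [ 560.1372388 -106.0613296] [  0.73670826 -83.98809647]
tab pred [ 558.24511331 -110.76045475] cam [549.79778158   3.40890448]
[[-0.909  0.418 -0.001]
 [ 0.418  0.909 -0.001]
 [ 0.    -0.001 -1.   ]]
bottle [ 445.75825246 -283.82002562    0.        ]
beaker [ 5.59997196e+02 -2.95635691e+02  1.13686838e-13]
```

```bash
python3 -m handwheel '[[[0,0,0,0,0,0.138,50],[0,0,0,0,0,0.138,50],[0,0,0,0,0,0.138,50],[0,0,0,0,0,0.138,50],[0,0,0,0,0,0.138,50],[0,0,0,0,0,0.138,50],[0,0,0,0,0,0.138,50],[0,0,0,0,0,0.138,50],[0,0,0,0,0,0.138,50],[0,0,0,0,0,0.138,50]]]' 40
python3 -m handwheel '[[[-37,30,0,0,0,0,50],[-37,30,0,0,0,0,50],[-37,30,0,0,0,0,50],[-37,30,0,0,0,0,50],[-37,30,0,0,0,0,50],[-37,30,0,0,0,0,50],[-37,30,0,0,0,0,50],[-37,30,0,0,0,0,50],[-37,30,0,0,0,0,50],[-37,30,0,0,0,0,50],[-37,30,0,0,0,0,50],[-37,30,0,0,0,0,50]]]'
cat >> h.py <<'E'
def go(target,yaw_y=None):
    "remaining shift in tool axes (mm) and turn about tool z (rad) so that tool y has world yaw yaw_y (deg, mod 180)"
    s=bot.sense(); M=Ro.from_quat(s['ee_rot']).as_matrix(); p=np.array(s['ee_pos'])
    y=np.degrees(np.arctan2(M[1,1],M[0,1])); 
    print('t',round(s['t'],2),'tcp',p.round(1),'tooly',round(y,1),'shift',(M.T@(np.array(target)-p)).round(1),'gap',round(s['finger_gap'],1),'j',np.round(s['joints'],2),'F',np.round(s['wrist_force'],1),'tilt',M[:,2].round(3)[:2])
    if yaw_y is not None: print('turn',np.radians(((y-yaw_y)+90)%180-90).round(3))
E
python3 -c "
from h import *
go((558,-112,231),-14)"
```

```text
t: 1.15
ee_pos: [250.4, 544.9, 230.9]
ee_rot: [0.788, 0.615, -0.0, 0.0]
wrist_force: [-0.7, 0.1, -0.4]
finger_gap: 49.8
t: 2.35
ee_pos: [495.0, 26.4, 231.3]
ee_rot: [0.787, 0.617, 0.0, -0.0]
wrist_force: [1.4, -0.2, -0.1]
finger_gap: 49.9
t 2.35 tcp [495.   26.4 231.3] tooly -13.8 shift [-119.4   94.1    0.3] gap 49.9 j [-0.09  0.21  1.73  0.    1.2   0.15] F [ 1.4 -0.2 -0.1] tilt [-0.  0.]
turn 0.004
```

```bash
python3 -m handwheel '[[[-30,23,0,0,0,0,50],[-30,23,0,0,0,0,50],[-30,23,0,0,0,0,50],[-30,23,0,0,0,0,50],[0,0,0,0,0,0,50],[0,0,0,0,0,0,50]]]'
python3 - <<'E'
from h import *
go((558,-112,231),-14)
w=cam('wrist'); save(w,'w1.png'); import pickle; pickle.dump(w,open('w1.pkl','wb'))
E
```

```text
t: 2.95
ee_pos: [555.3, -110.6, 230.8]
ee_rot: [0.787, 0.617, -0.0, -0.001]
wrist_force: [-1.4, 0.9, 0.5]
finger_gap: 49.9
t 2.95 tcp [ 555.3 -110.6  230.8] tooly -13.9 shift [-0.7  3.  -0.2] gap 49.9 j [-0.32  0.31  1.58  0.    1.25 -0.08] F [-1.4  0.9  0.5] tilt [-0.001  0.001]
turn 0.003
```

View pics/w1.png

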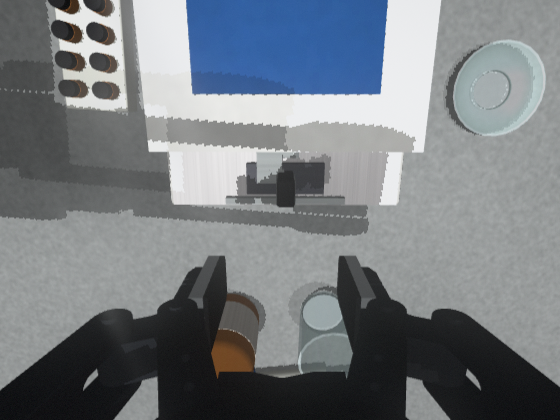

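Wrist view: the tab is the dark block at u≈277–294, v≈171–206. The cover's free edge is at v≈152, and no obstacles stand beside the pads' descent except the keeper at (270,165).

```bash
python3 - <<'E'
from h import *
import pickle
w=pickle.load(open('w1.pkl','rb'))
yaw=np.radians(-13.9);R=np.array([[np.cos(yaw),-np.sin(yaw)],[np.sin(yaw),np.cos(yaw)]])
for n,u,v,z in (('tab outer edge',285.5,206,112),('cover edge L',148,152,120),('cover edge R',425,152,120),('tab mid top',286,194,112),('label',287,95,120),('ledge R',402,205,60),('ledge L',172,205,60)):
    p=on(w,u,v,z)[:2]; print(n,p.round(1),(R.T@p).round(1))
p=R.T@[556.5,-110.5]; print(p)
g=cv2.cvtColor(w['img'],cv2.COLOR_RGB2GRAY); print(g[165:212:2,284:288].mean(1).round()); print(g[195,265:305])
print('tcp',R.T@bot.sense()['ee_pos'][:2])
E
```

```text
tab outer edge [ 557.1 -115.5] [568.5  21.7]
cover edge L [469.7 -49.1] [467.7  65.2]
cover edge R [666.3 -97.6] [670.2  65.4]
tab mid top [ 559.8 -106.1] [568.9  31.5]
label [577.7 -34.9] [569.1 104.9]
ledge R [ 661.1 -156. ] [679.3   7.4]
ledge L [ 449.9 -104. ] [461.7   7.1]
[566.74892069  26.42273442]
[ 65.  65.  65.  53.  48.  47.  46.  47.  47.  48.  48.  48.  48.  46.
  46.  46.  46.  46.  45.  46.  45. 120. 157. 151.]
[116 114 114 113 112 114 114 115 114 112 112  81  50  46  48  47  48  45
  46  47  45  47  47  46  45  46  46  44  43  48 103 112 111 143 142 135
 136 138 132 135]
tcp [564.97366459  26.76989989]
```

```bash
python3 -m handwheel '[[[2,4,0,0,0,0,50],[0,0,40,0,0,0,50],[0,0,40,0,0,0,50],[0,0,40,0,0,0,50],[0,0,23,0,0,0,50],[0,0,0,0,0,0,50],[0,0,0,0,0,0,0],[0,0,0,0,0,0,0],[0,0,0,0,0,0,0],[0,0,0,0,0,0,0],[0,0,0,0,0,0,0]]]' 40
python3 -c "
from h import *
go((558,-112,88),-14)"
```

```text
t: 4.1
ee_pos: [558.9, -108.6, 90.1]
ee_rot: [0.787, 0.617, -0.0, -0.0]
wrist_force: [-5.1, 1.8, 6.3]
finger_gap: 13.1
t 4.1 tcp [ 558.9 -108.6   90.1] tooly -13.8 shift [-3.5 -0.1  2.1] gap 13.1 j [-0.31  0.48  1.72  0.    0.94 -0.07] F [-5.1  1.8  6.3] tilt [-0.001  0.   ]
turn 0.004
```

```bash
python3 -m handwheel '[[[0,-4,0,0,0,0,0],[0,-4,0,0,0,0,0],[0,-4,0,0,0,0,0],[0,-3,0,0,0,0,0],[0,0,0,0,0,0,0]]]'
python3 -c "
from h import *
go((558,-112,88),-14)"
python3 -m handwheel '[[[0,-1,0,0,0,0,0],[0,-1,0,0,0,0,0],[0,0,0,0,0,0,0],[0,0,0,0,0,0,0],[0,0,0,0,0,0,0],[0,0,0,0,0,0,0],[0,0,0,0,0,0,0],[0,0,0,0,0,0,0],[0,0,0,0,0,0,0],[0,0,0,0,0,0,0],[0,0,0,0,0,0,0]]]'
python3 - <<'E'
from h import *
go((558,-112,88),-14)
d=cam('side'); save(d,'s2.png'); cv2.imwrite('pics/s2c.png',cv2.resize(cv2.cvtColor(d['img'],cv2.COLOR_RGB2BGR)[80:320,180:400],None,fx=2.5,fy=2.5))
E
```

```text
t: 4.6
ee_pos: [549.8, -106.3, 90.4]
ee_rot: [0.787, 0.617, 0.003, 0.004]
wrist_force: [9.3, 0.6, -4.4]
finger_gap: 12.7
t 4.6 tcp [ 549.8 -106.3   90.4] tooly -13.8 shift [-3.6  9.3  2.5] gap 12.7 j [-0.32  0.46  1.75  0.    0.92 -0.08] F [ 9.3  0.6 -4.4] tilt [ 0.009 -0.002]
turn 0.004
t: 5.7
ee_pos: [548.3, -105.9, 90.4]
ee_rot: [0.787, 0.617, 0.003, 0.004]
wrist_force: [9.1, 0.6, -4.0]
finger_gap: 13.2
t 5.7 tcp [ 548.3 -105.9   90.4] tooly -13.8 shift [-3.6 10.9  2.5] gap 13.2 j [-0.32  0.46  1.76  0.    0.91 -0.08] F [ 9.1  0.6 -4. ] tilt [ 0.01  -0.002]
turn 0.004
```

View pics/s2c.png

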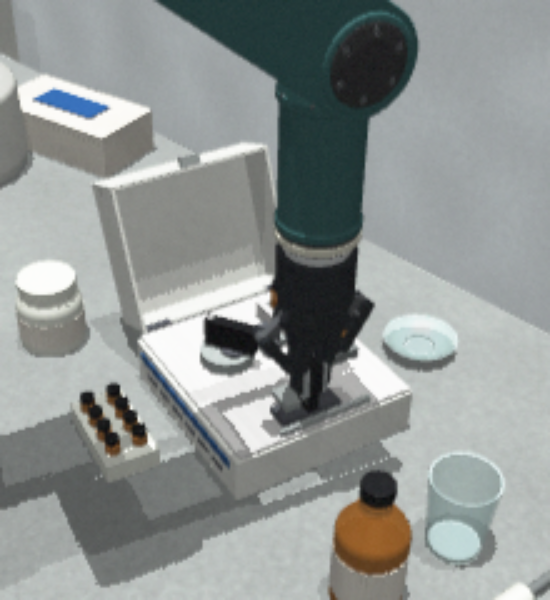

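The cover is fully open; the cam's black grip is visible at crop (230,335). I'll push the latch on to its stop, then release it.

```bash
python3 -m handwheel '[[[0,-3,0,0,0,0,0],[0,-3,0,0,0,0,0],[0,-2,0,0,0,0,0],[0,0,0,0,0,0,0],[0,0,0,0,0,0,0]]]'
python3 -m handwheel '[[[0,-2,0,0,0,0,0],[0,-2,0,0,0,0,0],[0,0,0,0,0,0,0],[0,0,0,0,0,0,0],[0,0,0,0,0,0,0]]]'
```

```text
t: 6.25
ee_pos: [542.8, -104.5, 90.6]
ee_rot: [0.787, 0.617, 0.005, 0.005]
wrist_force: [15.2, 0.9, -9.1]
finger_gap: 13.2
t: 6.75
ee_pos: [542.6, -104.4, 90.8]
ee_rot: [0.787, 0.617, 0.007, 0.008]
wrist_force: [24.7, 0.6, -16.9]
finger_gap: 12.9
```

```bash
python3 -m handwheel '[[[0,5,0,0,0,0,0],[0,5,0,0,0,0,0],[0,6,0,0,0,0,0],[0,5,0,0,0,0,0],[0,0,0,0,0,0,70],[0,0,0,0,0,0,70],[0,0,0,0,0,0,70],[0,0,0,0,0,0,70],[0,0,-35,0,0,0,70],[0,0,-35,0,0,0,70],[0,0,-35,0,0,0,70],[0,0,-40,0,0,0,70]]]'
python3 -c "
from h import *
yaw=np.radians(-13.9);R=np.array([[np.cos(yaw),-np.sin(yaw)],[np.sin(yaw),np.cos(yaw)]])
c=R@[569-35,121+20];print(c)
go((*c,240),-14)"
```

```text
t: 7.95
ee_pos: [551.0, -107.0, 234.1]
ee_rot: [0.787, 0.617, -0.001, -0.001]
wrist_force: [0.1, -0.4, -0.6]
finger_gap: 70.2
[552.23475515   8.58924922]
t 7.95 tcp [ 551.  -107.   234.1] tooly -13.8 shift [112.5 -26.3  -5.9] gap 70.2 j [-0.31  0.3   1.59 -0.    1.25 -0.07] F [ 0.1 -0.4 -0.6] tilt [-0.002  0.   ]
turn 0.004
```

```bash
python3 -m handwheel '[[[30,-7,0,0,0,0,60],[30,-7,0,0,0,0,60],[30,-7,0,0,0,0,60],[22,-5,0,0,0,0,60],[0,0,0,0,0,0,60],[0,0,0,0,0,0,60]]]'
python3 - <<'E'
from h import *
go((552,9,240),-14)
w=cam('wrist'); save(w,'w2.png'); import pickle; pickle.dump(w,open('w2.pkl','wb'))
E
```

```text
t: 8.55
ee_pos: [553.1, 7.8, 233.2]
ee_rot: [0.786, 0.618, -0.0, 0.0]
wrist_force: [0.4, -0.5, -0.2]
finger_gap: 59.8
t 8.55 tcp [553.1   7.8 233.2] tooly -13.7 shift [ 0.9 -1.4 -6.8] gap 59.8 j [-0.11  0.29  1.61 -0.    1.24  0.13] F [ 0.4 -0.5 -0.2] tilt [-0.    -0.001]
turn 0.006
```

View pics/w2.png

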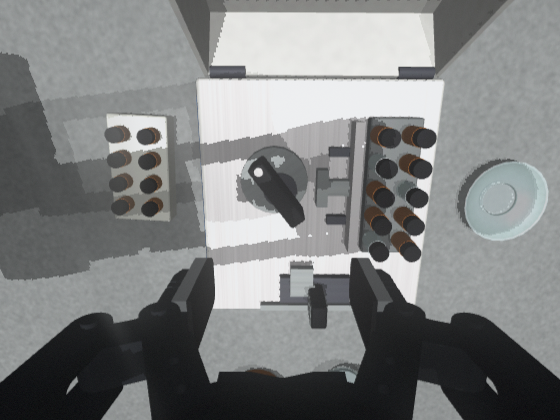

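The bar has its dot at about (259,173) and its other end near (297,222). The high point faces up-left, so the cam is at about 1.0 rad. The tab is back at rest near (318,300).

```bash
python3 - <<'E'
from h import *
import pickle
w=pickle.load(open('w2.pkl','rb'))
g=cv2.cvtColor(w['img'],cv2.COLOR_RGB2GRAY)
m=((g<62)*255).astype(np.uint8); k=np.zeros_like(m);k[150:232,240:312]=m[150:232,240:312]
c=max(cv2.findContours(k,0,1)[0],key=cv2.contourArea)
P=np.array([on(w,u,v,112)[:2] for u,v in c[:,0]],np.float32)
yaw=np.radians(-13.9);R=np.array([[np.cos(yaw),-np.sin(yaw)],[np.sin(yaw),np.cos(yaw)]])
O=R@[569,121]
Q=((P-O)@R).astype(np.float32)
r=cv2.minAreaRect(Q);print(r,cv2.boxPoints(r).round(1).tolist())
hull=cv2.convexHull(c)[:,0]; ap=cv2.approxPolyDP(cv2.convexHull(c),2,True)[:,0]; print(ap.tolist())
print([ (R.T@(on(w,u,v,112)[:2]-O)).round(1).tolist() for u,v in ap])
d=R.T@(on(w,259,173,112)[:2]-O); print('dot',d, 'axis px',px(w,[*(O+R@[-35,20]),112]))
cv2.imwrite('pics/w2c.png',cv2.resize(cv2.cvtColor(w['img'],cv2.COLOR_RGB2BGR)[140:240,220:360],None,fx=5,fy=5,interpolation=cv2.INTER_CUBIC))
E
```

```text
((-37.014495849609375, 25.46895980834961), (17.9500789642334, 60.56758499145508), 37.1075325012207) [[-62.400001525878906, 44.20000076293945], [-25.899999618530273, -4.099999904632568], [-11.600000381469727, 6.699999809265137], [-48.099998474121094, 55.0]]
[[259, 158], [263, 157], [301, 206], [303, 219], [295, 225], [289, 223], [260, 187], [251, 167]]
[[-51.4, 52.5], [-48.3, 53.3], [-18.5, 14.3], [-16.7, 3.4], [-23.0, -1.8], [-27.9, -0.1], [-51.0, 29.7], [-57.7, 45.5]]
dot [-51.5873439   40.87916959] axis px [280.33133194 199.06336907]
```

View pics/w2c.png

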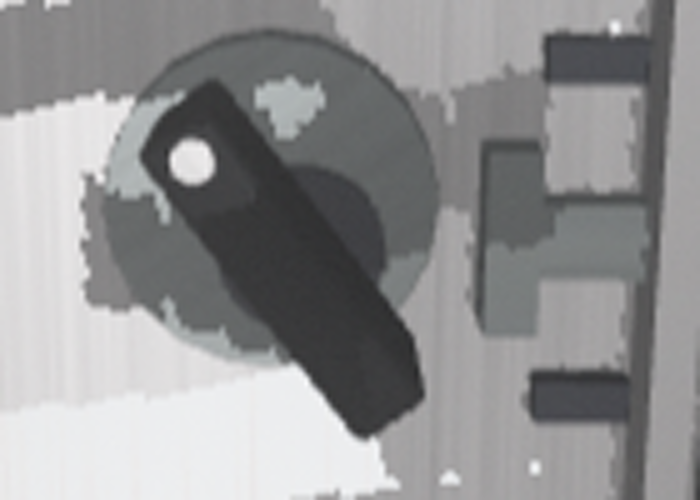

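Cam ≈ 0.92 rad with its axis where predicted. I'll turn −0.65 rad to cross the bar, descend and grip firmly.

```bash
python3 -m handwheel '[[[1,-1,0,0,0,0,45],[0,0,0,0,0,-0.13,45],[0,0,0,0,0,-0.13,45],[0,0,0,0,0,-0.13,45],[0,0,0,0,0,-0.13,45],[0,0,0,0,0,-0.13,45],[0,0,0,0,0,0,45],[0,0,30,0,0,0,45],[0,0,30,0,0,0,45],[0,0,30,0,0,0,45]]]' 120
python3 -c "
from h import *
go((552.2,8.6,85),23.4)"
```

```text
t: 9.6
ee_pos: [553.0, 8.2, 142.7]
ee_rot: [0.55, 0.835, 0.0, 0.001]
wrist_force: [0.8, -0.4, -0.8]
finger_gap: 45.1
t 9.6 tcp [553.    8.2 142.7] tooly 23.2 shift [ 0.7 -0.7 57.7] gap 45.1 j [-0.11  0.39  1.71 -0.    1.04 -0.51] F [ 0.8 -0.4 -0.8] tilt [ 0.001 -0.   ]
turn -0.003
```

```bash
python3 -m handwheel '[[[0.5,-0.5,30,0,0,0,45],[0,0,27,0,0,0,45],[0,0,0,0,0,0,45],[0,0,0,0,0,0,0],[0,0,0,0,0,0,0],[0,0,0,0,0,0,0],[0,0,0,0,0,0,0],[0,0,0,0,0,0,0]]]' 120
python3 -c "
from h import *
go((552.2,8.6,85),23.4);print(bot.sense()['wrist_torque'])"
```

```text
t: 10.4
ee_pos: [551.7, 8.2, 88.1]
ee_rot: [0.549, 0.836, -0.001, 0.001]
wrist_force: [-4.7, -4.2, 3.5]
finger_gap: 11.6
t 10.4 tcp [551.7   8.2  88.1] tooly 23.5 shift [0.2 0.6 3.1] gap 11.6 j [-0.11  0.46  1.76 -0.    0.92 -0.52] F [-4.7 -4.2  3.5] tilt [ 0.    -0.002]
turn 0.001
[-0.59321875  0.66634552 -0.09383333]
```

```bash
python3 -m handwheel '[[[0,0,0,0,0,0.1,0],[0,0,0,0,0,0.1,0],[0,0,0,0,0,0.1,0],[0,0,0,0,0,0.1,0],[0,0,0,0,0,0.1,0],[0,0,0,0,0,0.1,0],[0,0,0,0,0,0.1,0],[0,0,0,0,0,0.1,0],[0,0,0,0,0,0,0]]]'
python3 -c "
from h import *
go((552.2,8.6,88),23.4);print(bot.sense()['wrist_torque'])"
```

```text
t: 11.3
ee_pos: [551.7, 8.2, 88.2]
ee_rot: [0.832, 0.555, -0.0, 0.001]
wrist_force: [-4.5, -4.7, 4.8]
finger_gap: 11.4
t 11.3 tcp [551.7   8.2  88.2] tooly -22.5 shift [0.6 0.3 0.2] gap 11.4 j [-0.11  0.46  1.76 -0.    0.92  0.29] F [-4.5 -4.7  4.8] tilt [ 0.    -0.002]
turn -0.802
[-0.70111398  0.70014784 -0.10034724]
```

```bash
python3 -m handwheel '[[[0,0,0,0,0,0.12,0],[0,0,0,0,0,0.12,0],[0,0,0,0,0,0.12,0],[0,0,0,0,0,0.12,0],[0,0,0,0,0,0.12,0],[0,0,0,0,0,0.12,0],[0,0,0,0,0,0.12,0],[0,0,0,0,0,0.12,0],[0,0,0,0,0,0.12,0],[0,0,0,0,0,0.12,0],[0,0,0,0,0,0.12,0],[0,0,0,0,0,0.1,0]]]'
python3 -m handwheel '[[[0,0,0,0,0,0,0],[0,0,0,0,0,0,0]]]'
python3 -c "
from h import *
go((552.2,8.6,88),-103.9);print(bot.sense()['wrist_torque'])"
```

```text
t: 12.5
ee_pos: [551.6, 8.2, 88.1]
ee_rot: [0.993, -0.121, 0.0, 0.001]
wrist_force: [-4.1, -4.1, 4.3]
finger_gap: 11.5
t: 12.7
ee_pos: [551.6, 8.1, 88.1]
ee_rot: [0.993, -0.12, 0.0, 0.001]
wrist_force: [-5.1, -4.3, 4.4]
finger_gap: 11.9
t 12.7 tcp [551.6   8.1  88.1] tooly -103.7 shift [ 0.5 -0.6  0.1] gap 11.9 j [-0.11  0.46  1.76 -0.    0.92  1.7 ] F [-5.1 -4.3  4.4] tilt [-0.    -0.002]
turn 0.003
[-0.80963765  0.79155242 -0.21275392]
```

```bash
python3 -m handwheel '[[[0,0,0,0,0,0,45],[0,0,0,0,0,0,45],[0,0,0,0,0,0,45],[0,0,-30,0,0,0,45],[0,0,-40,0,0,0,45],[0,0,-40,0,0,0,45],[0,0,-40,0,0,0,45],[0,0,0,0,0,0,45]]]'
python3 - <<'E'
from h import *
go((552.2,8.6,234),-103.9)
w=cam('wrist'); save(w,'w3.png'); import pickle; pickle.dump(w,open('w3.pkl','wb'))
yaw=np.radians(-13.9);R=np.array([[np.cos(yaw),-np.sin(yaw)],[np.sin(yaw),np.cos(yaw)]]);O=R@[569,121]
print('axis px',px(w,[*(O+R@[-35,20]),112]),'expected dot px',px(w,[*(O+R@[-8.3,20]),112]))
E
```

```text
t: 13.5
ee_pos: [556.4, 9.0, 242.7]
ee_rot: [0.993, -0.119, 0.006, -0.0]
wrist_force: [0.7, 0.5, -0.2]
finger_gap: 44.8
t 13.5 tcp [556.4   9.  242.7] tooly -103.7 shift [-4.1  1.4  8.7] gap 44.8 j [-0.11  0.28  1.6   0.    1.25  1.7 ] F [ 0.7  0.5 -0.2] tilt [ 0.012 -0.001]
turn 0.004
axis px [283.59785548 203.14064286] expected dot px [283.76994374 171.03792393]
```

View pics/w3.png

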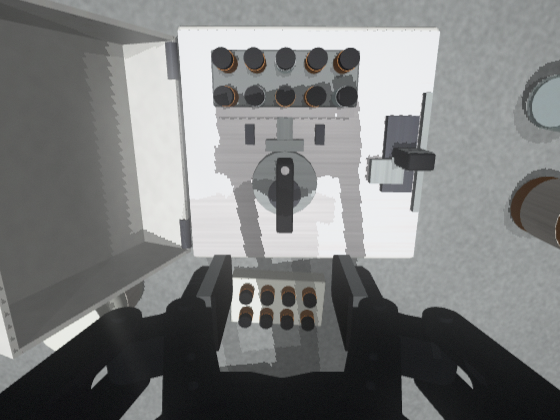

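The bar now runs straight up the picture, from (285,158) to (285,232), with its dot at (285,170) towards the jaw and the cam's rim on the jaw. The latch is at rest and the cover is open. Next, a numeric check of the angle.

```bash
python3 - <<'E'
from h import *
import pickle
w=pickle.load(open('w3.pkl','rb'))
g=cv2.cvtColor(w['img'],cv2.COLOR_RGB2GRAY)
m=((g<50)*255).astype(np.uint8); k=np.zeros_like(m);k[154:238,268:302]=m[154:238,268:302]
rows=np.arange(176,226,2); L=[];Rr=[]
for v in rows:
    u=np.flatnonzero(k[v]); L.append(on(w,u[0],v,112)[:2]);Rr.append(on(w,u[-1],v,112)[:2])
for E in (L,Rr):
    vx,vy,_,_=cv2.fitLine(np.array(E,np.float32),2,0,.01,.01).ravel(); print('bar edge yaw',np.degrees(np.arctan(vy/vx)))
# dot
y,x=np.nonzero(g[162:180,278:293]>140); u,v=x.mean()+278,y.mean()+162
yaw=np.radians(-13.9);R=np.array([[np.cos(yaw),-np.sin(yaw)],[np.sin(yaw),np.cos(yaw)]]);O=R@[569,121]
print('dot',u,v,R.T@(on(w,u,v,112)[:2]-O))
# module axis: vial rows front (caps z=108) and deck edges z=60
for a,b,z in (((224,58),(347,58),108),((178,28),(439,29),60),((195,257),(414,257),60),((439,29),(414,257),60),((225,96),(347,96),108)):
    p,q=on(w,*a,z)[:2],on(w,*b,z)[:2]; print(a,b,np.degrees(np.arctan2(*(q-p)[::-1])).round(2), np.hypot(*(q-p)).round(1))
E
```

```text
Traceback (most recent call last):
IndexError: index 0 is out of bounds for axis 0 with size 0
```

```bash
python3 - <<'E'
from h import *
import pickle
w=pickle.load(open('w3.pkl','rb'))
g=cv2.cvtColor(w['img'],cv2.COLOR_RGB2GRAY)
for v in (176,184,200,220): print(g[v,268:302].tolist())
L=[];Rr=[]
for v in range(186,226,2):
    d=np.diff(g[v,268:302].astype(int)); a=d[:17].argmin(); b=17+d[17:].argmax()
    L.append(on(w,268+a+1,v,112)[:2]);Rr.append(on(w,268+b,v,112)[:2])
for E in (L,Rr):
    vx,vy,_,_=cv2.fitLine(np.array(E,np.float32),cv2.DIST_HUBER,0,.01,.01).ravel(); print('bar edge yaw',np.degrees(np.arctan(vy/vx)))
y,x=np.nonzero(g[162:180,279:292]>140); u,v=x.mean()+279,y.mean()+162
yaw=np.radians(-13.9);R=np.array([[np.cos(yaw),-np.sin(yaw)],[np.sin(yaw),np.cos(yaw)]]);O=R@[569,121]
print('dot',u,v,R.T@(on(w,u,v,112)[:2]-O))
for a,b,z in (((224,58),(347,58),108),((178,28),(439,29),60),((195,257),(414,257),60),((225,96),(347,96),108)):
    p,q=on(w,*a,z)[:2],on(w,*b,z)[:2]; print(a,b,np.degrees(np.arctan2(*(q-p)[::-1])).round(2), np.hypot(*(q-p)).round(1))
E
```

```text
[128, 128, 129, 128, 128, 127, 117, 104, 63, 52, 58, 57, 56, 58, 56, 56, 54, 56, 58, 59, 57, 57, 57, 57, 52, 80, 126, 129, 128, 129, 131, 129, 129, 129]
[103, 102, 103, 82, 67, 67, 69, 68, 57, 54, 58, 59, 57, 58, 57, 57, 59, 58, 58, 60, 58, 58, 59, 59, 53, 61, 76, 78, 73, 74, 124, 127, 126, 127]
[177, 122, 86, 99, 73, 70, 70, 70, 61, 58, 58, 58, 59, 58, 58, 59, 58, 59, 58, 58, 58, 59, 58, 58, 56, 66, 83, 85, 85, 86, 100, 109, 173, 176]
[222, 222, 223, 223, 222, 222, 221, 223, 103, 67, 70, 69, 69, 69, 70, 68, 71, 70, 72, 69, 70, 69, 71, 66, 62, 218, 222, 222, 222, 221, 222, 222, 222, 222]
bar edge yaw -1.6833539
bar edge yaw -28.270088
dot 284.6530612244898 170.20408163265307 [-7.62221379 19.2958243 ]
(224, 58) (347, 58) -103.71 91.7
(178, 28) (439, 29) -103.92 223.3
(195, 257) (414, 257) -103.65 224.5
(225, 96) (347, 96) -103.7 93.6
```

```bash
python3 - <<'E'
from h import *
w=cam('wrist')
yaw=np.radians(-13.8);R=np.array([[np.cos(yaw),-np.sin(yaw)],[np.sin(yaw),np.cos(yaw)]]);O=R@[569,121] if 0 else np.array([[np.cos(np.radians(-13.9)),-np.sin(np.radians(-13.9))],[np.sin(np.radians(-13.9)),np.cos(np.radians(-13.9))]])@[569,121]
for xo in (0,-16): print('tab top corners px if latch x=',xo,[px(w,[*(O+R@[xo+a,b]),112]).round().tolist() for a,b in ((-7,-78),(7,-78),(7,-100),(-7,-100))])
g=cv2.cvtColor(w['img'],cv2.COLOR_RGB2GRAY); print('dark rows in col 425:',np.flatnonzero(g[130:190,425]<70)+130)
mids=[]
for v in (174,176,178,216,220,224,228):
    r=g[v,268:302].astype(int); d=np.diff(r); mids.append((v,268+d[:14].argmin()+1,268+20+d[20:].argmax()))
print(mids)
print(bot.sense()['t'],bot.sense()['wrist_force'])
E
```

```text
tab top corners px if latch x= 0 [[407.0, 168.0], [409.0, 150.0], [437.0, 150.0], [435.0, 168.0]]
tab top corners px if latch x= -16 [[405.0, 187.0], [407.0, 170.0], [435.0, 170.0], [433.0, 187.0]]
dark rows in col 425: [151 152 153 154 155 156 157 158 159 160 161 162 163 164 165 166 167]
[(174, np.int64(276), np.int64(292)), (176, np.int64(276), np.int64(292)), (178, np.int64(274), np.int64(293)), (216, np.int64(276), np.int64(292)), (220, np.int64(276), np.int64(292)), (224, np.int64(276), np.int64(292)), (228, np.int64(276), np.int64(292))]
13.6 [-0.22218368 -0.57686846 -1.05578791]
```

The latch is at rest, the bar is parallel to the module's x axis within about 1°, the cover is open and the gripper is clear, so I'm handing in.

```bash
python3 -c "
from plant import bot
print(bot.finish_job())"
```

```text
the job is handed in; nothing more can be done
None
```

The job is handed in after about 13.6 s of robot time.

**What I did:** I pinched the latch tab and slid it to its firm stop (about 16 mm, force rising to about 25 N). The cover had already sprung open by itself partway through that slide. I eased the latch back and let go. I then gripped the cam's bar at 120 N and turned it about 2.2 rad clockwise in a single grasp, from about 0.92 rad to about 3.14 rad. Then I let go and lifted clear.

**Last checks:**
- **Cam:** the bar's edges are parallel to the module's x axis within about 1°, and the dot points at the jaw. The dot itself read about 0.7 mm to one side of the axis (about 1.5°), which is within the calibration error.
- **Jaw:** the wrist torque was 0.21 N m at the end of the turn, as expected with the cam against the jaw. I did not measure the jaw's travel directly; I inferred it from the cam angle and the picture.
- **Latch and cover:** the tab is back at its rest position within a pixel, and the cover is open.
- **Robot and bystanders:** the gripper is clear, with wrist force near 1 N. The bystanders in the last view looked undisturbed, but I did not measure them again.

One check failed: the first automatic fit of the bar's edges gave nonsense angles because it picked up the hub. I read the edges row by row instead.

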